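Fetch the objective from behind the bottles

TASK

Fetch the spare microscope objective from the back of the storage bay and stand it in the round metal seat: first clear the two bottles in front of it into the grey tray, and once the objective stands in the seat, put each bottle back on the spot where it stood at the start. Keep all three upright and do not disturb the other things on the worktop.

Things in the scene. Friction and masses are not known exactly. Their poses are not given: they have to be found in the camera images.
- bottle_small: Small amber screw-cap bottle, black cap, upright, 52 mm high, body 24 mm in diameter up to 42 mm, 40 g. Origin: centre of underside, z up. Starts on one of the bay's two front spots (which varies); goes back there, within 12 mm. The bottles stand 11 mm apart: too close for a finger, so the outer leaves first, gripped along the bay's x, and returns last; the inner is gripped along the bay's y.
- bottle_large: Large matt black screw-cap bottle, upright, 62 mm high, body 34 mm in diameter up to 50 mm, cap 29 mm in diameter, 70 g. Origin: centre of underside, z up. Starts on the other front spot of the bay; goes back there, to within 12 mm.
- objective: Spare microscope objective, light grey barrel with a thin red ring, upright, 48 mm high, at most 30 mm in diameter, 140 g. Origin: centre of underside, z up. Starts on the rear spot of the bay, between the guide plates, 4 to 9 mm behind the bottle on the inner spot. When that is gone it can be gripped along the bay's x.
- bay: Storage bay: fixed grey plate 110 (x) x 120 (y) x 4 mm. Origin: centre of underside; x to the rear (away from the robot), y left, z up. Dark discs mark the spots (x, y mm): inner front (-15, -20), outer front (-15, 20), rear (21, -20). Two guide plates, 4 mm thick, tops at z 50, centred at y -44 and 4, run from x 3 to 51: an alley open to front, rear and top, round the rear spot.
- tray: Grey plastic tray, fixed, 110 (x) x 160 (y) mm, rim 10 mm high, walls and floor 3 mm thick. Origin: centre of underside, x and y along its sides, z up. Both bottles are set down upright in it. Mind the booth round the worktop (world, mm): a bar across its front at x 320 to 350, z 840 to 870 (elbow!), posts below its ends at y -365 and 485, a wall shelf beyond y 400 at z 260.
- seat: Round aluminium seat for the objective, a low cup with a dark floor, fixed, 68 mm in diameter, rim 12 mm high, round recess about 54 mm in diameter whose floor is 6 mm above the worktop. Origin at the centre of its underside, z up. The objective stands upright on the recess floor, inside the rim.
- loupe: Bystander: black standing loupe, 35 mm in diameter, 39 mm high, at the front of the worktop. Origin at the centre of its underside. Leave it alone.
- cap: Bystander: white round cap, 31 mm in diameter, 20 mm high, at the front of the worktop. Origin at the centre of its underside. Leave it alone.
- sample_box: Bystander: flat sample box with a clear lid, 65 x 60 x 16 mm, at the front of the worktop. Origin at the centre of its underside. Leave it alone.

How it is judged (in metres and radians):
On the way, in this order (a step that is already met when the one before it is completed fails the run):
1. both bottles stand released in the tray (x of bottle_small in the frame of tray between -0.052 and 0.052 m and y of bottle_small in the frame of tray between -0.077 and 0.077 m and z of bottle_small in the frame of tray between -0.002 and 0.008 m and angle between each of bottle_small, bottle_large's own z axis and vertical below 0.12 rad and contact force between the fingers and bottle_small below 0.1 N and x of bottle_large in the frame of tray between -0.052 and 0.052 m and y of bottle_large in the frame of tray between -0.077 and 0.077 m and z of bottle_large in the frame of tray between -0.002 and 0.008 m and contact force between the fingers and bottle_large below 0.1 N), for 0.2 s.
2. the objective stands released in the seat, the bottles still in the tray (horizontal distance between objective and seat below 0.0125 m and z of objective in the frame of seat between 0.002 and 0.009 m and angle between objective's own z axis and vertical below 0.1 rad and contact force between the fingers and objective below 0.1 N and x of bottle_small in the frame of tray between -0.052 and 0.052 m and y of bottle_small in the frame of tray between -0.077 and 0.077 m and z of bottle_small in the frame of tray between -0.002 and 0.008 m and angle between each of bottle_small, bottle_large's own z axis and vertical below 0.12 rad and x of bottle_large in the frame of tray between -0.052 and 0.052 m and y of bottle_large in the frame of tray between -0.077 and 0.077 m and z of bottle_large in the frame of tray between -0.002 and 0.008 m), for 0.2 s.
At the end, for the whole second after the job is handed in: The objective stands upright (within 0.1 rad) on the floor of the seat's recess (within 12.5 mm of its centre, which is all the play the rim allows); each bottle stands upright (within 0.1 rad) within 12 mm of the place where it itself stood at the start; all at rest (horizontal distance between objective and seat below 0.0125 m and z of objective in the frame of seat between 0.002 and 0.009 m and angle between each of objective, bottle_small, bottle_large's own z axis and vertical below 0.1 rad and linear speed of each of objective, bottle_small, bottle_large below 0.02 m/s and distance of each of bottle_small, bottle_large from where it was at the start of the episode below 0.012 m); the robot touches nothing.
It fails at once if the loupe is disturbed (moved more than 15 mm) (distance of loupe from where it was at the start of the episode above 0.015 m).
It fails at once if the white cap is disturbed (moved more than 15 mm) (distance of cap from where it was at the start of the episode above 0.015 m).
It fails at once if the sample box is disturbed (moved more than 15 mm) (distance of sample_box from where it was at the start of the episode above 0.015 m).
It fails at once if a bottle or the objective is tipped (more than 0.6 rad) (angle between any of bottle_small, bottle_large, objective's own z axis and vertical above 0.6 rad).
It also fails if it takes over 130 s, if anything falls off the work surface, if the arm or the gripper's body presses on something with over 40 N, if the wrist force passes 120 N, or if a joint passes its speed limit or range.

ROBOT

A 7-joint arm with a two-finger parallel gripper is mounted at the origin on a cart in front of the work surface, level with it; the furniture and walls round the work are solid. World frame = base frame: x ahead of the robot, y to its left, z up, the work surface at z = 0. Lengths are in m, angles in degrees, forces in N, time in s.
With the tool pointing down it reaches from about 0.35 to 0.775 m from the base axis. Payload 3.1 kg.
Tool frame: the origin (TCP) lies on the centre line of the jaws, within the pads' length; the fingertips stand 17 mm ahead of it and the grasp point (between the pads) lies 2 mm behind it (robot.tip_reach is the distance from the TCP to the fingertips, in m); z points along the fingers, y is the line along which they close (so a half turn about z gives the same grasp; the last joint's range is limited). The gripper opens to 85 mm and grips with 20 to 120 N. Pads are 22 mm wide; open, the fingers measure 114 mm over their backs; the gripper's body (76 mm by 85 mm) begins 54 mm behind the grasp point. The pads swing forward as they close: fully open they stand 13 mm farther back than shut.
Start: joints at [62.871, 17.813, 0.802, 86.603, -0.252, 75.585, -1.558], TCP at [0.23, -0.5, 0.248] pointing down, gripper open.
Joint ranges: [-154.91, 154.91], [-16.99, 109.72], [-72.82, 74.43], [7.12, 147.25], [-82.49, 262.49], [11.32, 116.49], [-174.64, 174.64]. Speed limits (degrees/s): [159.86, 159.86, 180, 180, 180, 180, 180].

INTERFACE

Orientations are given as [roll, pitch, yaw] about the fixed x, y, z axes, in that order (R = Rz(yaw) Ry(pitch) Rx(roll)).
In Python, from station import robot, fingers, vision, workorder, recognise gives the robot as it stands. Calls block until the motion is done:
- robot.move_to(position, orientation): joint-space move of the TCP to a pose.
- robot.line_to(position, orientation=None, velocity=0.15, f_stop=None): straight line of the TCP; orientation=None keeps the orientation; velocity is the mean speed in m/s. With f_stop (N) it stops when the force on the tool has changed by that much, and returns True; else False.
- robot.move_j(angles): joint-space move.
- fingers.gripper_to(opening, force=None): opening from 0.0 (shut) to 1.0 (fully open); force is the grip in N (None keeps the last); returns when the fingers have stopped.
- robot.pause(seconds).
- robot.inverse_kinematics(position, orientation): joint angles nearest the present ones, or None.
- vision.grab_frame(name): name is "side" or "top" or "wrist"; returns the picture (480x640x3 uint8, red, green, blue); there is no depth.
- vision.calibration(name): a dict with "mtx" (3x3 intrinsics, pixels), "k1" (the pictures are not rectified: a ray, as slopes to the right and down, at radius r is drawn at 1 + k1 r^2 times it, then the intrinsics apply), "extrinsics" (4x4, takes a point from world to camera coordinates); the wrist camera has in their place "T_tool_cam" (4x4, takes a point from camera to tool coordinates, whose origin is the TCP and whose axes are the flange's). Camera axes: x right, y up, looking along -z (the intrinsics and any distortion apply to the point x, -y, -z); pixel columns grow to the right and rows downward; lengths in m; the calibration is good to about 2 mm. A picture is of the moment at which its call begins: read the wrist's pose just before it. calibration takes no time and is no camera call.
A pose or a line that the arm cannot do raises robot.PlanningError and nothing moves.
- workorder.close_job(): hands the job in; it is judged then, once.
Trained networks look in the newest picture that a camera, given by its name, has taken for a name from the list of things; names that differ only in an ending like _2 or _b are one class to them, and where a whole thing is asked for, a point or a joint stands for the part that bears it (a point fixed in the world has none). Each returns a list of dicts, best first, with "p" (0 to 1); they miss things now and then, are a little off and sometimes report something else, mostly with a low value. They report only what shows in the picture. A call takes as long as a camera call.
- recognise(label, camera): "rect" ([centre column, centre row, width, height] in pixels, round what is visible of it).
Readings, each from a call of its own:
- robot.current_time_s(): time.
- robot.current_joint_positions(): joint angles.
- robot.current_dq(): joint speeds.
- robot.current_joint_torque(): joint torques, N m.
- robot.current_tool_pos(): TCP position.
- robot.current_eef_rot(): TCP orientation.
- robot.current_contact_force(): force on the tool from outside, world axes, zero at the start.
- robot.current_torque(): the same for the moment, N m.
- robot.current_finger_gap(): opening from 0.0 (shut) to 1.0 (fully open).
- robot.current_gripper_force(): force on a finger pad.
Only numpy, scipy, OpenCV 4.12 (cv2) and the standard library are available. Lean on these libraries where they do the work, as an engineer would, in place of code of your own. Each camera call takes 0.05 s, during which the arm holds its last target. There are 200 camera calls.

## Working session

There is one attempt and no reset: what is moved stays moved. The work goes in short steps, each a Python script; the robot and the scene stay as the last script left them, time stands still between calls to the robot, and variables do not carry over. Pictures are saved under pics/ and viewed, at most 14 in all, crops included, and the job is handed in when it is done.

```bash
mkdir -p pics; ls; cat > h.py <<'E'
import numpy as np, cv2
from station import robot, fingers, vision, workorder, recognise
def cam(name):
    c=vision.calibration(name); M=np.array(c["mtx"]); 
    if "extrinsics" in c: E=np.array(c["extrinsics"])
    else: E=None
    return M,c["k1"],E
def ray(name,px,E=None):
    M,k1,E0=cam(name); E=E0 if E is None else E
    d=np.array([(px[0]-M[0,2])/M[0,0],(px[1]-M[1,2])/M[1,1]]); u=d.copy()
    for _ in range(30): u=d/(1+k1*(u@u))
    v=np.array([u[0],-u[1],-1.]); R=E[:3,:3]
    return -R.T@E[:3,3], R.T@v
def onz(name,px,z,E=None):
    o,v=ray(name,px,E); return o+v*(z-o[2])/v[2]
def proj(name,P,E=None):
    M,k1,E0=cam(name); E=E0 if E is None else E
    P=np.atleast_2d(P); q=P@E[:3,:3].T+E[:3,3]; u=np.c_[q[:,0]/-q[:,2],-q[:,1]/-q[:,2]]
    u=u*(1+k1*(u**2).sum(1))[:,None]
    return u*[M[0,0],M[1,1]]+[M[0,2],M[1,2]]
def save(img,n): cv2.imwrite("pics/"+n+".png",img[:,:,::-1])
E
python3 - <<'E'
from h import *
np.set_printoptions(precision=4,suppress=True)
for n in ("top","side"):
    im=vision.grab_frame(n); save(im,n+"0"); M,k,E=cam(n); print(n,M[0,0],k,-E[:3,:3].T@E[:3,3])
    for l,z in dict(bottle_small=.03,bottle_large=.035,objective=.028,bay=.004,tray=.005,seat=.012,loupe=.02,cap=.01,sample_box=.008).items():
        for r in recognise(l,n)[:2]: print(l,round(r["p"],2),np.round(r["rect"],1),onz(n,r["rect"][:2],z))
E
```

```text
pics
top 536.1255321713832 -0.09778724297984079 [0.2462 0.0214 1.0636]
bottle_small 0.75 [457.1 211.1  16.2  12.9] [ 0.5739 -0.2914  0.03  ]
bottle_large 0.48 [439.2 215.5  22.8  15.4] [ 0.5665 -0.2516  0.035 ]
bay 0.68 [445.6 217.8  61.4  29.3] [ 0.5699 -0.2725  0.004 ]
bay 0.21 [257.5 274.4  15.6  14.4] [0.488  0.1266 0.004 ]
tray 0.74 [180.8 245.3  74.7  39.4] [0.5642 0.2803 0.005 ]
seat 0.68 [327.2 228.5  27.7  29.4] [ 0.5682 -0.0232  0.012 ]
loupe 0.86 [258.4 273.6  18.7  17.3] [0.4858 0.1231 0.02  ]
cap 0.54 [341.2 275.2  13.7  15.3] [ 0.4685 -0.0413  0.01  ]
sample_box 0.94 [437.3 278.8  40.4  39.4] [ 0.4421 -0.2338  0.008 ]
side 470.714609168644 -0.10740420020273038 [ 0.3253 -0.649   0.5463]
bottle_small 0.69 [421.1 355.4  17.9  35.9] [ 0.5802 -0.2956  0.03  ]
bottle_large 0.7 [411.2 332.6  23.6  43.8] [ 0.5843 -0.2572  0.035 ]
objective 0.81 [444.4 348.3  23.1  33.2] [ 0.6179 -0.2948  0.028 ]
bay 0.79 [423.7 358.1 103.2  82. ] [ 0.5942 -0.2835  0.004 ]
tray 0.57 [305.5 181.2  67.3  42.7] [0.5875 0.261  0.005 ]
seat 0.7 [345.4 254.2  33.1  23.2] [ 0.5722 -0.0297  0.012 ]
loupe 0.71 [275.8 216.3  17.8  29.4] [0.4824 0.1232 0.02  ]
loupe 0.68 [305.9 180.1  66.9  44.5] [0.5826 0.2402 0.02  ]
cap 0.65 [290.8 272.   19.4  17.8] [ 0.4661 -0.04    0.01  ]
sample_box 0.94 [314.9 361.8  55.1  53. ] [ 0.4444 -0.2378  0.008 ]
```

```bash
python3 - <<'E'
import cv2,numpy as np
t=cv2.imread("pics/top0.png");s=cv2.imread("pics/side0.png")
a=cv2.resize(t[180:320,120:520],(800,280),interpolation=cv2.INTER_CUBIC)
b=cv2.resize(s[290:430,340:500],(366,320),interpolation=cv2.INTER_CUBIC)
c=cv2.resize(s[140:300,240:440],(400,320),interpolation=cv2.INTER_CUBIC)
o=np.zeros((600,800,3),np.uint8);o[:280]=a;o[280:,:366]=b;o[280:,400:]=c
cv2.imwrite("pics/m0.png",o)
E
```

```text
(no output)
```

View pics/m0.png

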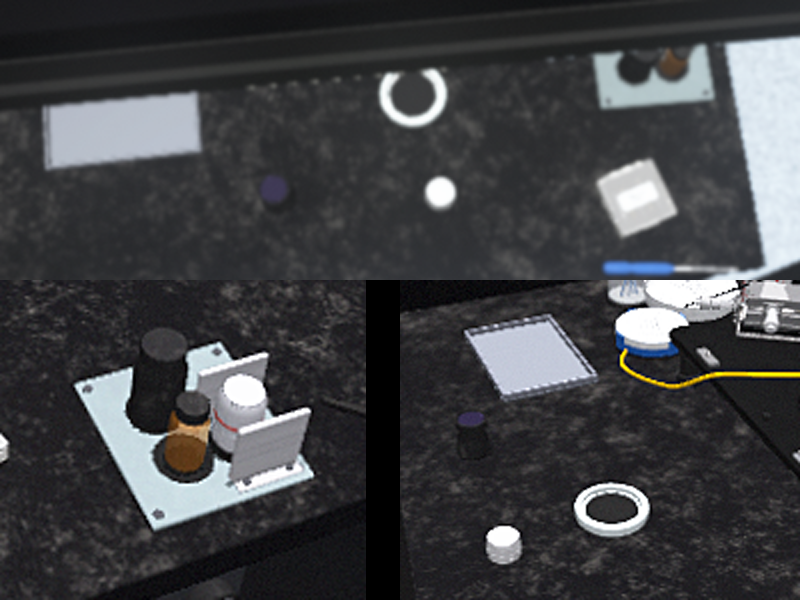

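View pics/top0.png

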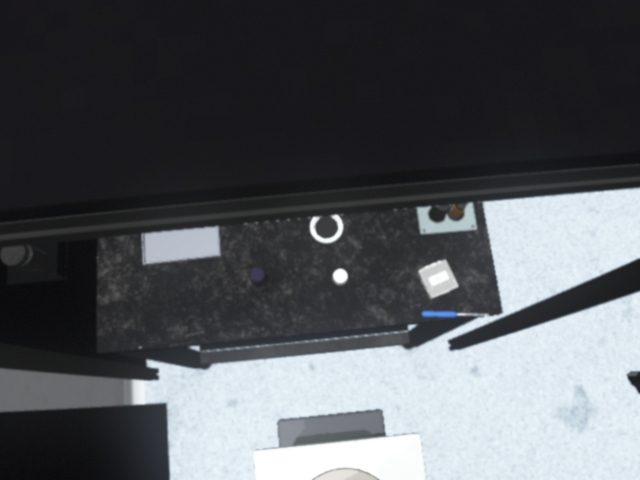

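The montage shows the large bottle on the outer (left) spot, the small one on the inner spot and the objective behind it between the guide plates. It also shows the empty tray and the seat, and the top view of the rear is partly hidden by the bar. Next I'll fit the poses from the corners.

```bash
python3 - <<'E'
from h import *
from scipy.optimize import least_squares
np.set_printoptions(precision=4,suppress=True)
sb=lambda a,b:(340+a*160/366,290+(b-280)*140/320); sc=lambda a,b:(240+(a-400)*.5,140+(b-280)*.5); tp=lambda a,b:(120+a/2,180+b/2)
def fit(obs,x0):
    def f(x):
        c,s=np.cos(x[2]),np.sin(x[2]);r=[]
        for cam_,p,px in obs:
            w=[x[0]+c*p[0]-s*p[1],x[1]+s*p[0]+c*p[1],p[2]]; r+=list(proj(cam_,w)[0]-px)
        return r
    s=least_squares(f,x0); return s.x,np.array(s.fun).reshape(-1,2)
z=.004
bay=[("side",(-.055,-.06,z),sb(154,525)),("side",(-.055,.06,z),sb(75,383)),("side",(.055,.06,z),sb(222,343)),("side",(.055,-.06,z),sb(312,474)),
("top",(-.055,.06,z),tp(601,108)),("top",(-.055,-.06,z),tp(713,100))]
x,r=fit(bay,[.585,-.275,0]);print("bay",x,np.degrees(x[2]));print(r)
z=.010
tr=[("side",(-.055,.08,z),sc(465,330)),("side",(.055,.08,z),sc(551,315)),("side",(.055,-.08,z),sc(597,375)),("side",(-.055,-.08,z),sc(503,394)),
("top",(-.055,.08,z),tp(46,167)),("top",(-.055,-.08,z),tp(201,153)),("top",(.055,-.08,z),tp(198,93)),("top",(.055,.08,z),tp(43,105))]
x,r=fit(tr,[.57,.27,0]);print("tray",x,np.degrees(x[2]));print(r)
print("seat",onz("side",sc(612,508),.012),onz("top",tp(413,94),.012))
for p in [(.52,-.28,.3),(.57,-.02,.25),(.57,.27,.25)]:
  for yaw in (0,90,-90,180): print(p,yaw,robot.inverse_kinematics(p,[180,0,yaw]))
print(robot.current_tool_pos(),robot.current_eef_rot()); print(vision.calibration("wrist"))
E
```

```text
bay [ 0.5963 -0.2764 -0.0247] -1.4128640055745991
[[-1.2477  1.0141]
 [-0.9342 -0.8858]
 [-0.6049 -0.9624]
 [ 1.0087  0.429 ]
 [ 0.0543 -1.3104]
 [ 0.6715 -1.307 ]]
tray [0.5762 0.2777 0.0119] 0.6802188062407825
[[ -5.4335   1.0578]
 [ -5.4292   0.564 ]
 [ -5.4424   1.2256]
 [ -6.0866   1.5071]
 [  0.6133   5.4453]
 [  0.9534   4.1472]
 [ -0.706  -16.8489]
 [  1.0011 -14.6227]]
seat [ 0.5734 -0.0295  0.012 ] [ 0.5716 -0.0221  0.012 ]
(0.52, -0.28, 0.3) 0 [ 31.3649  21.8799  -6.9542  73.8789   2.5985  84.3928 -65.3469]
(0.52, -0.28, 0.3) 90 [ 39.6649  22.8785 -19.434   73.4992   7.4626  84.8454  20.9831]
(0.52, -0.28, 0.3) -90 [  22.547    21.5806    6.0177   74.2848   -2.221    84.247  -151.6316]
(0.52, -0.28, 0.3) 180 [ 47.668   24.6852 -32.1136  73.1433  12.8642  85.6956 106.991 ]
(0.57, -0.02, 0.25) 0 [ 17.2569  21.9718 -23.7598  82.3688   8.882   77.5109 -96.886 ]
(0.57, -0.02, 0.25) 90 [ 26.2745  24.3262 -37.3446  82.0036  14.7679  78.6067 -11.5166]
(0.57, -0.02, 0.25) -90 [ -41.3527   30.8822   64.5568   84.706   -27.9129   81.9298 -156.1013]
(0.57, -0.02, 0.25) 180 [ 27.1121  24.6208 -38.6745  81.9709  15.393   78.7503  77.9962]
(0.57, 0.27, 0.25) 0 [   2.7485   36.3047  -52.4953   70.9216   28.1061   85.5688 -136.0133]
(0.57, 0.27, 0.25) 90 [  7.9266  42.0022 -66.5712  70.703   37.8792  89.6825 -52.0726]
(0.57, 0.27, 0.25) -90 [  6.3937  39.8886 -61.8244  70.7662  34.4451  88.101  130.0106]
(0.57, 0.27, 0.25) 180 [  7.4554  41.295  -65.032   70.7223  36.7502  89.1462  38.6062]
[ 0.2302 -0.4995  0.2483] [179.9975   0.0005  24.7452]
{'mtx': array([[361.0547,   0.    , 324.6875],
       [  0.    , 361.0547, 234.542 ],
       [  0.    ,   0.    ,   1.    ]]), 'k1': -0.03773184142753536, 'T_tool_cam': array([[ 0.0015,  0.9478,  0.3189,  0.081 ],
       [ 1.    , -0.0013, -0.0006, -0.    ],
       [-0.0002,  0.3189, -0.9478, -0.1263],
       [ 0.    ,  0.    ,  0.    ,  1.    ]])}
```

```bash
cat >> h.py <<'E'
def azi(p): return np.degrees(np.arctan2(p[1],p[0]))
def swing(p,yaw,z=None):
    "rotate j1 to the azimuth of p (j3 kept), yaw via j7 kept by the IK afterwards, then go to the pose"
    j=np.array(robot.current_joint_positions()); t=robot.current_tool_pos()
    j[0]-=azi(p)-azi(t); robot.move_j(list(j)); robot.move_to(list(p),[180,0,yaw])
def wristE():
    from scipy.spatial.transform import Rotation as Ro
    T=np.eye(4);T[:3,:3]=Ro.from_euler("xyz",robot.current_eef_rot(),degrees=True).as_matrix();T[:3,3]=robot.current_tool_pos()
    return np.linalg.inv(T@np.array(vision.calibration("wrist")["T_tool_cam"]))
def look(n):
    E=wristE(); im=vision.grab_frame("wrist"); save(im,n); np.save("pics/"+n+".npy",E); return E
E
python3 - <<'E'
from h import *
np.set_printoptions(precision=4,suppress=True)
sc=lambda a,b:(240+(a-400)*.5,140+(b-280)*.5)
for q in [(620,330),(680,350),(625,375),(680,385),(670,330),(700,420),(798,478)]: print(q,onz("side",sc(*q),.0),onz("side",sc(*q),.05))
t0=robot.current_tool_pos()
robot.line_to([.155,-.335,.25]); j=np.array(robot.current_joint_positions());print(j)
j[0]-=39; robot.move_j(list(j)); print(robot.current_tool_pos(),robot.current_eef_rot())
robot.move_to([.56,-.275,.24],[180,0,90])
print(robot.current_joint_positions(),robot.current_contact_force(),robot.current_time_s())
E=look("w1")
for l,z in dict(bottle_small=.056,bottle_large=.066,objective=.052,bay=.004).items():
    for r in recognise(l,"wrist")[:2]: print(l,round(r["p"],2),np.round(r["rect"],1),onz("wrist",r["rect"][:2],z,E))
E
```

```text
(620, 330) [0.7159 0.3058 0.    ] [0.6802 0.2184 0.05  ]
(680, 350) [0.7634 0.2337 0.    ] [0.7233 0.1529 0.05  ]
(625, 375) [0.6809 0.2034 0.    ] [0.6483 0.1253 0.05  ]
(680, 385) [0.7298 0.1613 0.    ] [0.6928 0.0871 0.05  ]
(670, 330) [0.7731 0.2837 0.    ] [0.7321 0.1983 0.05  ]
(700, 420) [0.7197 0.0893 0.    ] [0.6836 0.0217 0.05  ]
(798, 478) [ 0.7639 -0.0363  0.    ] [ 0.7238 -0.0924  0.05  ]
[ 62.8687  -3.5995  -0.3221 110.8635  -0.0198  72.7004  -2.7065]
[ 0.3315 -0.1643  0.25  ] [179.9789   0.0531  63.616 ]
[23.1901 26.8025  2.3131 74.8069 -1.0507 78.454  25.3325] [-0.9371  0.0401  0.9086] 4.3333
bottle_small 0.77 [347.4 223.4  25.4  36.2] [ 0.5782 -0.2881  0.056 ]
bottle_large 0.92 [347.4 183.4  32.3  46.1] [ 0.5769 -0.25    0.066 ]
objective 0.96 [384.3 223.1  33.2  37.2] [ 0.6121 -0.289   0.052 ]
bay 0.79 [365.2 196.5 117.2 119.4] [ 0.5993 -0.275   0.004 ]
```

View pics/w1.png

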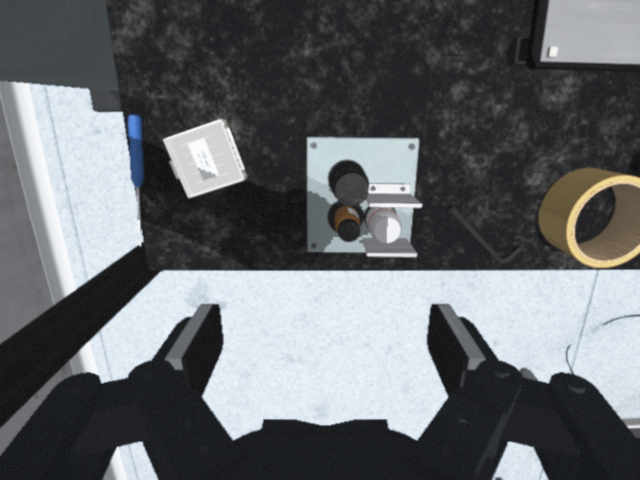

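Bay plate spans (308,137) to (418,252). The large cap is near (352,184), the small cap near (347,230) and the objective top near (386,226). I'll take a closer look with a corner fit.

```bash
python3 - <<'E'
from h import *
np.set_printoptions(precision=4,suppress=True)
robot.line_to([.585,-.29,.15])
E=look("w2"); im=cv2.imread("pics/w2.png")
for l,z in dict(bottle_small=.056,bottle_large=.066,objective=.052,bay=.004).items():
    for r in recognise(l,"wrist")[:1]: print(l,round(r["p"],2),np.round(r["rect"],1),onz("wrist",r["rect"][:2],z,E))
c=proj("wrist",[.59,-.275,.03],E)[0].astype(int); print(c)
x0,y0=max(0,c[0]-130),max(0,c[1]-98); print(x0,y0)
cv2.imwrite("pics/w2c.png",cv2.resize(im[y0:y0+195,x0:x0+260],(800,600),interpolation=cv2.INTER_CUBIC))
E
```

```text
bottle_large 0.61 [317.2 188.4  49.   62.8] [ 0.5803 -0.2509  0.066 ]
objective 0.87 [366.8 243.3  47.1  52.8] [ 0.6128 -0.2906  0.052 ]
bay 0.6 [340.2 204.1 152.9 167.9] [ 0.5969 -0.2757  0.004 ]
[332 211]
202 113
```

View pics/w2c.png

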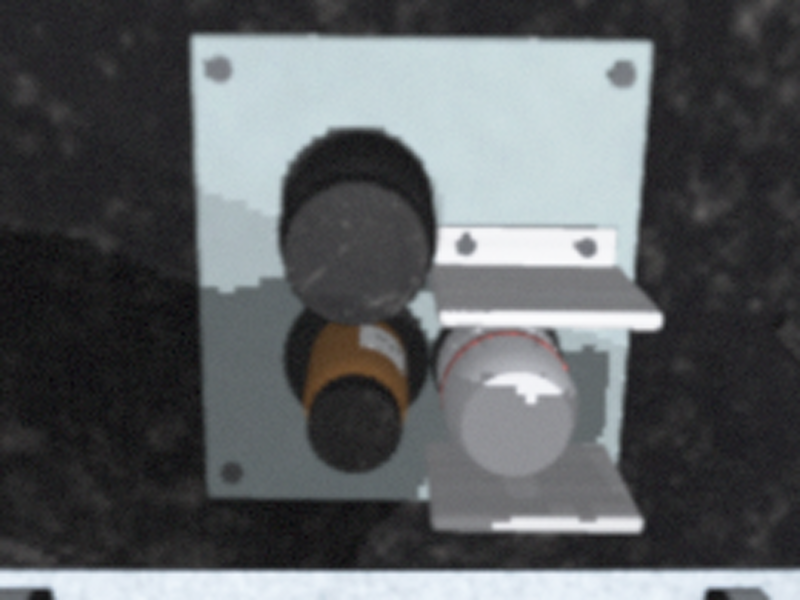

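The large cap top is centred at crop (358,253), the small cap at (355,424) and the objective top at (517,424). The plate corners are at (191,36), (653,42) and (208,497).

```bash
python3 - <<'E'
from h import *
from scipy.optimize import least_squares
np.set_printoptions(precision=4,suppress=True)
E=np.load("pics/w2.npy"); c=lambda a,b:(202+a*.325,113+b*.325)
obs=[((-.055,.06),c(191,36)),((.055,.06),c(653,42)),((-.055,-.06),c(208,498))]
def f(x):
    C,S=np.cos(x[2]),np.sin(x[2]); return np.concatenate([proj("wrist",[x[0]+C*p[0]-S*p[1],x[1]+S*p[0]+C*p[1],.004],E)[0]-q for p,q in obs])
s=least_squares(f,[.59,-.27,0]); x=s.x; print("bay",x,np.degrees(x[2]),s.fun)
R=np.array([[np.cos(x[2]),-np.sin(x[2])],[np.sin(x[2]),np.cos(x[2])]])
for n,p in dict(inner=(-.015,-.02),outer=(-.015,.02),rear=(.021,-.02)).items(): print(n,x[:2]+R@p)
for n,q,z in [("large",(358,253),.066),("small",(355,424),.056),("obj",(517,424),.052)]: print(n,onz("wrist",c(*q),z,E))
# tray refit, side + front top corners
sc=lambda a,b:(240+(a-400)*.5,140+(b-280)*.5); tp=lambda a,b:(120+a/2,180+b/2)
tr=[("side",(-.055,.08),sc(465,330)),("side",(.055,.08),sc(551,315)),("side",(.055,-.08),sc(597,375)),("side",(-.055,-.08),sc(503,394)),("top",(-.055,.08),tp(46,167)),("top",(-.055,-.08),tp(201,153))]
def g(x):
    C,S=np.cos(x[2]),np.sin(x[2]); return np.concatenate([proj(k,[x[0]+C*p[0]-S*p[1],x[1]+S*p[0]+C*p[1],.01])[0]-q for k,p,q in tr])
s=least_squares(g,[.58,.27,0]); print("tray",s.x,np.degrees(s.x[2])); print(s.fun.reshape(-1,2))
E
```

```text
bay [ 0.5947 -0.2769 -0.0109] -0.625013141721206 [-0.386  -0.1468  0.4485 -0.0232 -0.069   0.2905]
inner [ 0.5795 -0.2967]
outer [ 0.58   -0.2567]
rear [ 0.6155 -0.2971]
large [ 0.581 -0.255  0.066]
small [ 0.58   -0.2944  0.056 ]
obj [ 0.6151 -0.2959  0.052 ]
tray [0.5886 0.2781 0.0029] 0.16427996580710588
[[-0.2969 -0.06  ]
 [-0.4242 -0.3155]
 [-0.5229  0.2721]
 [-1.0262  0.2638]
 [ 0.0854 -0.7304]
 [ 0.2185 -1.3391]]
```

```bash
cat >> h.py <<'E'
UP=.18
def pick(x,y,z,yaw,op,up=UP):
    fingers.gripper_to(op,40); robot.move_to([x,y,up],[180,0,yaw]) 
    robot.line_to([x,y,z]); fingers.gripper_to(0,40)
    g,f=robot.current_finger_gap(),robot.current_gripper_force()
    robot.line_to([x,y,up]); print("pick gap",g,f,"after lift",robot.current_finger_gap(),robot.current_gripper_force(),robot.current_joint_positions(),robot.current_time_s())
def place(x,y,z,yaw,op,up=UP):
    swing([x,y,up],yaw); robot.line_to([x,y,z+.015]); h=robot.line_to([x,y,z],velocity=.03,f_stop=6)
    print("place",h,robot.current_tool_pos(),robot.current_joint_positions())
    fingers.gripper_to(op); robot.pause(.2); robot.line_to([x,y,up]); print("t",robot.current_time_s(),robot.current_contact_force())
E
python3 - <<'E'
from h import *
np.set_printoptions(precision=4,suppress=True)
pick(.5805,-.2550,.036,90,.7)
place(.589,.235,.036,90,.7)
E=look("w3")
for l,z in dict(bottle_large=.065,tray=.01).items():
    for r in recognise(l,"wrist")[:1]: print(l,round(r["p"],2),np.round(r["rect"],1),onz("wrist",r["rect"][:2],z,E))
E
```

```text
pick gap 0.3839623938290719 40.14585770317353 after lift 0.3819025414128747 39.697045519715175 [20.9423 30.0867  1.9025 78.4513 -1.0083 71.6486 22.9094] 8.875
place True [0.5887 0.235  0.0364] [-29.9798  38.1117  10.1717  87.2564  -7.6193  55.3462 -17.5872]
t 14.5917 [0.5249 0.0772 0.7411]
bottle_large 0.6 [326.1 223.9  41.5  60.6] [0.5878 0.2432 0.065 ]
```

View pics/w3.png

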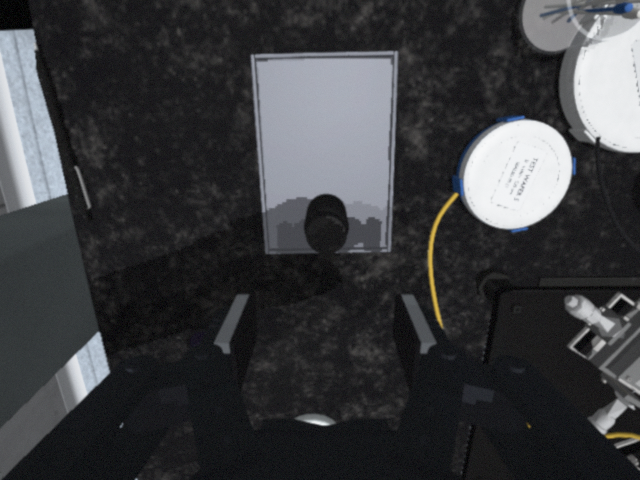

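Large bottle stands upright in the tray at about (326,224), with the tray's other half free. Next is the small bottle.

```bash
python3 - <<'E'
from h import *
np.set_printoptions(precision=4,suppress=True)
swing([.579,-.2955,UP],180)
pick(.579,-.2955,.030,180,.55)
place(.589,.305,.0295,180,.55)
fingers.gripper_to(.75)
swing([.6153,-.2965,UP],90)
E=look("w4"); im=cv2.imread("pics/w4.png")
for r in recognise("objective","wrist")[:1]: print(r["p"],np.round(r["rect"],1),onz("wrist",r["rect"][:2],.04,E))
im2=vision.grab_frame("side")[:,:,::-1]
o=np.zeros((600,800,3),np.uint8)
c=proj("wrist",[.6,-.29,.03],E)[0].astype(int); x0,y0=c-[75,75]; print(x0,y0)
o[:,:400][:400]=cv2.resize(im[y0:y0+150,x0:x0+150],(400,400),interpolation=cv2.INTER_CUBIC)
o[:320,400:]=cv2.resize(im2[140:300,240:440],(400,320),interpolation=cv2.INTER_CUBIC)
cv2.imwrite("pics/m4.png",o); print(robot.current_time_s())
E
```

```text
pick gap 0.2665552619780992 39.22986030578613 after lift 0.2683331189801591 39.136197566986084 [ 36.3657  33.2208 -17.6487  74.7844   9.9624  73.6442 108.6057] 21.7167
place True [0.5888 0.3049 0.0304] [-25.4034  41.4383  -5.537   81.5006   4.354   57.2932  58.0838]
t 27.9333 [-1.1211 -0.1102  0.7853]
0.77 [324.6 222.2  36.9  43.3] [ 0.6147 -0.2933  0.04  ]
231 139
31.1333
```

View pics/m4.png

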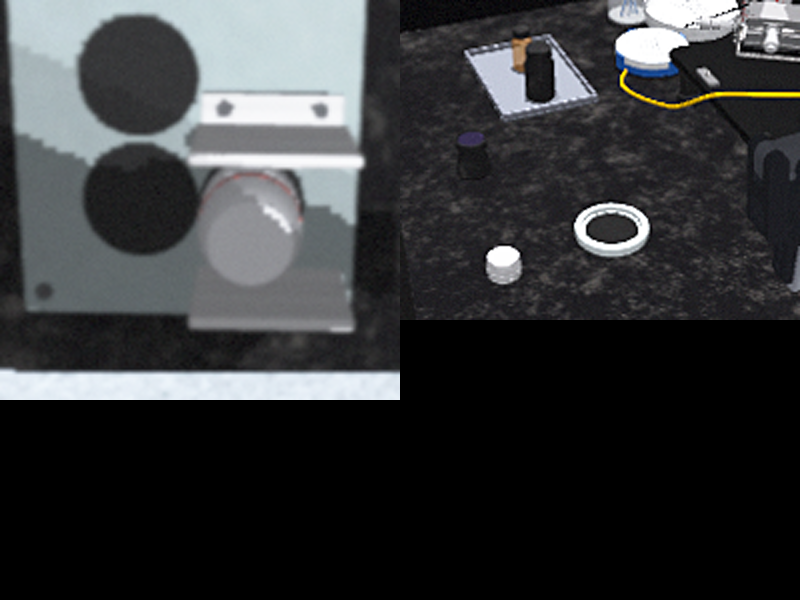

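Both bottles stand upright in the tray, the two front discs are bare and the objective is undisturbed at px (325,226). Next I pick the objective and measure the seat from above.

```bash
python3 - <<'E'
from h import *
np.set_printoptions(precision=4,suppress=True)
E=np.load("pics/w4.npy")
print("inner",onz("wrist",(283.5,213.6),.004,E),"outer",onz("wrist",(231+139*.375,139+74*.375),.004,E),"objtop",onz("wrist",(325.5,226),.052,E))
x,y=.6153,-.2965
hit=robot.line_to([x,y,.032],velocity=.1,f_stop=10); print(hit,robot.current_tool_pos())
if not hit:
    fingers.gripper_to(0,50); print(robot.current_finger_gap(),robot.current_gripper_force())
    robot.line_to([x,y,UP]); print(robot.current_finger_gap(),robot.current_gripper_force())
    swing([.5725,-.06,UP+.02],90)
    E=look("w5")
    for l,z in dict(seat=.012,objective=.2).items():
        for r in recognise(l,"wrist")[:1]: print(l,r["p"],np.round(r["rect"],1),onz("wrist",r["rect"][:2],z,E))
print(robot.current_time_s())
E
```

```text
inner [ 0.5791 -0.2964  0.004 ] outer [ 0.58  -0.256  0.004] objtop [ 0.6154 -0.2926  0.052 ]
False [ 0.6159 -0.2968  0.0329]
0.33491980030946855 49.756643555592746
0.33797465444324837 49.33791009534616
seat 0.66 [325.2 160.8  77.2  77.7] [ 0.5721 -0.0212  0.012 ]
objective 0.86 [324.4 326.1  80.1 117.1] [ 0.571  -0.0642  0.2   ]
35.9
```

View pics/w5.png

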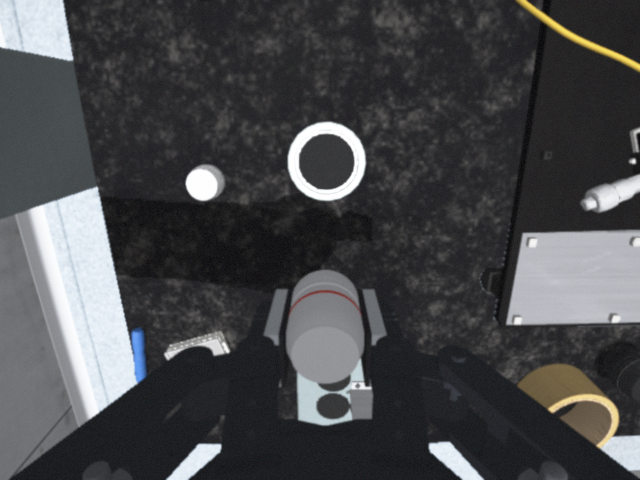

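The seat circle is centred at (327,161), about (0.573, -0.022), and the objective is held upright. I'll place it now.

```bash
python3 - <<'E'
from h import *
np.set_printoptions(precision=4,suppress=True)
place(.573,-.0235,.0335,90,.6,.15)
robot.line_to([.573,-.045,.18])
E=look("w6")
for l,z in dict(seat=.012,objective=.03).items():
    for r in recognise(l,"wrist")[:1]: print(l,r["p"],np.round(r["rect"],1),onz("wrist",r["rect"][:2],z,E))
im=cv2.imread("pics/w6.png"); c=proj("wrist",[.573,-.022,.02],E)[0].astype(int)-[60,60]; print(c)
im2=vision.grab_frame("side")[:,:,::-1]
cv2.imwrite("pics/m6.png",np.hstack([cv2.resize(im[c[1]:c[1]+120,c[0]:c[0]+120],(400,400)),cv2.resize(im2[140:300,240:400],(400,400))]))
E
```

```text
place True [ 0.5729 -0.0235  0.0345] [-3.4601 32.2115  5.6825 97.8162 -3.9472 50.1774  3.8844]
t 39.275 [ 0.5346 -0.0977  0.2756]
seat 0.79 [327.9 185.6  81.9  78.1] [ 0.5741 -0.02    0.012 ]
objective 0.73 [324.9 194.7  40.3  49. ] [ 0.5717 -0.0237  0.03  ]
[266 129]
```

View pics/m6.png

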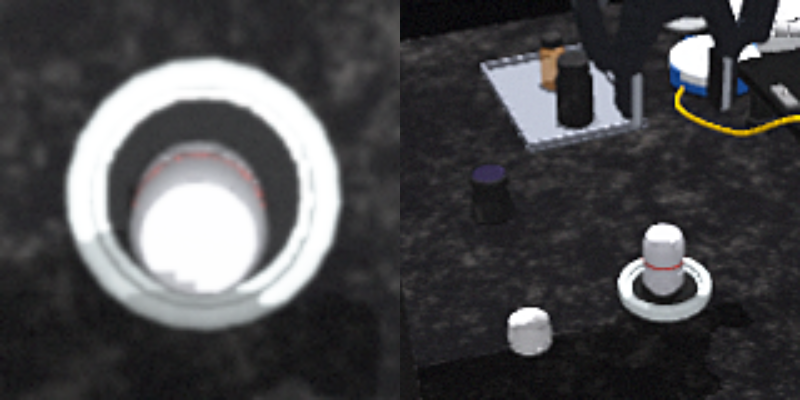

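Objective stands upright in the seat, with both bottles still upright in the tray. Next I return the small bottle, then the large.

```bash
python3 - <<'E'
from h import *
np.set_printoptions(precision=4,suppress=True)
fingers.gripper_to(.6)
swing([.589,.305,UP],180)
pick(.589,.305,.0295,180,.6)
place(.579,-.2955,.0300,180,.55)
swing([.589,.235,UP],90)
pick(.589,.235,.0355,90,.7)
place(.5805,-.2550,.0360,90,.7)
E=look("w7"); im=cv2.imread("pics/w7.png"); c=proj("wrist",[.59,-.28,.03],E)[0].astype(int)-[75,75]; print(c)
for l,z in dict(bottle_small=.03,bottle_large=.035).items():
    for r in recognise(l,"wrist")[:1]: print(l,r["p"],np.round(r["rect"],1),onz("wrist",r["rect"][:2],z,E))
im2=vision.grab_frame("side")[:,:,::-1]
cv2.imwrite("pics/m7.png",np.hstack([cv2.resize(im[c[1]:c[1]+150,c[0]:c[0]+150],(400,400)),cv2.resize(im2[140:440,240:540],(400,400))]))
print(robot.current_time_s())
E
```

```text
pick gap 0.26732713229038974 39.14728045463562 after lift 0.2677526790272331 39.13686990737915 [-26.4201  33.7156  -4.0452  72.5816   2.3341  73.936   59.5659] 45.325
place True [ 0.5787 -0.2954  0.0302] [ 34.6331  40.8702 -14.3391  83.7812  11.1734  56.7985 107.5117]
t 51.6083 [-0.3189  0.0992 -0.8867]
pick gap 0.3792362216989116 40.18725862127894 after lift 0.3799737194466037 39.71666745026596 [-31.9369  30.3948  13.4122  78.7843  -7.0879  71.8048 -18.0716] 58.5833
place True [ 0.5806 -0.255   0.0379] [20.0669 37.7768  3.2    86.9941 -2.3878 55.2835 23.9576]
t 64.25 [ 0.1148  0.2936 -0.5239]
[263 176]
bottle_small 0.67 [323.4 275.2  31.3  40.6] [ 0.5773 -0.3012  0.03  ]
bottle_large 0.91 [325.9 225.9  39.7  59.1] [ 0.5793 -0.2566  0.035 ]
64.45
```

View pics/m7.png

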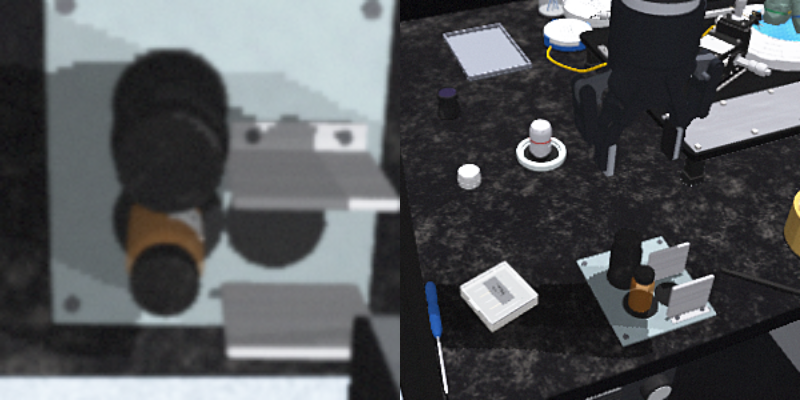

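Both bottles are back on their discs and upright, the objective is in the seat, and nothing else moved. I'm handing in.

```bash
python3 -c "
from h import *
robot.pause(.5); print(workorder.close_job())"
```

```text
the job is handed in; nothing more can be done
None
```

The job is handed in at about 65 s of the 130 s limit; the last pictures show the objective upright in the seat, both bottles upright back on their spots, and the loupe, cap and sample box undisturbed (no verdict was returned).

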